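# Put the washed cover plate back on the tube heater

### The job

The blue cover plate of the tube heater stands on edge in the clear drying rack. Lift it out, lay it on the orange sloped rest with its white grip upwards and let go of it there, then take it again by the white grip and fit it on the heater's two brass pins: do not drop or slam it, but keep hold and press it down past the two roller catches until it lies flush on the deck, then let go. Leave the bottles, the tube stand, the dish and the spoon as they are.

Things in the scene. Friction and masses are not known exactly. Their poses are not given: they have to be found in the camera images.
- cover: Blue plate 120 x 90 x 8 mm (x, y, z), 0.15-0.26 kg; white grip bar mid upper face: 14 mm in x, 60 in y, 30 high. Holes of 12 mm through it at (x, y) = (46, 30) and (-46, -30): half a turn about z fits too. Origin: centre of underside; z points out of the grip's side. It starts upright on a 90 mm edge in the rack; its top edge, 128 mm above the table, is free to pinch down to 40 mm from the edge.
- grip (a point): Point on the cover's axis inside the white grip bar, 30 mm above the plate's underside (22 mm above its upper face); axes as the cover.
- rack: Clear acrylic drying rack, fixed; base plate 140 x 120 x 8 mm. Origin on the table under the middle of its slot, x is the direction in which the cover's white grip faces. The slot is 11 mm wide, along y, between two fences 50 mm high over the table; a clear panel 80 mm high stands 60 mm from the slot on the +x side, in front of the grip.
- rest: Orange sloped rest, fixed, facing its +x; origin on the table under it. Board 80 mm wide (y), 70 mm up the slope, 45 degrees, rising towards -x (normal (0.7, 0, 0.7), upslope (-0.7, 0, 0.7)). Its face starts at (35, 0, 60) mm at a ledge 10 mm proud of it. A cover laid on it, a short edge on the ledge, overhangs the board's top by 50 mm.
- rest_seat (a point): The point in the plane of the rest's board, 60 mm upslope of the ledge, where the cover's origin lies when it rests with its short edge on the ledge; axes as the rest.
- heater: White tube heater, fixed, 190 x 124 mm; aluminium deck 70 mm high round a well of vials. Origin on the table under the seat's centre; x: long axis (the cover's 120 mm lie along it), grey display strip, lower than the deck, at -x. Two brass pins at (x, y) = (46, 30) and (-46, -30) mm, 10 mm diameter, 24 mm high above the deck, top 4 mm tapered.
- seat (a point): Centre of the seat, on the deck, 70 mm above the table: the cover's origin lies here when home; axes as the heater. On each long side (y = +-48 mm) a sprung steel roller on a black blade, top 88 mm above the table, stops the cover's long edge 17 mm above the deck, when the pins are in its holes; pressing down with 10 to 15 N pushes both rollers aside, and they snap over the plate when it is home.
- bottle1: Clear reagent bottle, white cap, 34 mm diameter, 85 mm high, loose; origin under its centre. Leave alone.
- bottle2: Amber reagent bottle, same size, loose; origin under its centre. Leave alone.
- bottle3: Green reagent bottle, same size, loose; origin under its centre. Leave alone.
- tube_stand: Clear acrylic stand with two test tubes, 66 x 120 mm, 90 mm high, loose; origin under its centre. Leave alone.
- dish: White shallow dish, 80 mm diameter, 14 mm high, loose; origin under its centre. Leave alone.
- spoon: Lab spoon about 150 mm long lying flat, loose. Leave alone.
There are look-alikes about, which are no part of the job. Several things have the shape of the cover; the one meant has the colours described above.

How it is judged:
On the way:
1. the cover lies on the sloped rest, grip side up, let go of (contact force between cover and rest above 0.3 N and contact force between the fingers and cover below 0.05 N and angle between cover's own z axis and vertical below 1 rad and linear speed of cover below 0.02 m/s and distance between cover and rest_seat below 0.03 m), for 0.3 s.
At the end, for the whole second after the job is handed in: The cover lies at rest on the heater's deck with both pins through its holes, let go, grip up: within 4 mm of the seat's centre, its underside within 2.5 mm of the deck, long axis along the heater's within 0.06 rad, level within 0.03 rad (horizontal distance between cover and seat below 0.004 m and z of cover in the frame of seat between -0.003 and 0.0025 m and angle between the x axis of cover and the x axis of heater, either way round below 0.06 rad and angle between cover's own z axis and vertical below 0.03 rad and linear speed of cover below 0.01 m/s and angular speed of cover below 0.05 rad/s); the robot touches nothing.
It fails at once if the cover is dropped on the heater (falls faster than 0.3 m/s near its seat, not held) or rammed (all its contacts with the heater add up to over 90 N) (contact force between cover and heater above 90 N or (contact force between cover and the fingers below 0.05 N and distance between cover and seat below 0.1 m and linear speed of cover above 0.3 m/s)).
It fails at once if a bystander is shifted by more than 30 mm (distance of any of bottle1, bottle2, bottle3, tube_stand, dish, spoon from where it was at the start of the episode above 0.03 m).
It fails at once if a bottle or the tube stand is tipped over (angle between any of bottle1, bottle2, bottle3, tube_stand's own z axis and vertical above 0.5 rad).
It also fails if it takes over 72 s, if anything falls off the work surface, if the arm or the gripper's body presses on something with over 40 N, if the wrist force passes 120 N, or if a joint passes its speed limit or range.

### The arm

A 7-joint arm with a two-finger parallel gripper is mounted at the origin on the work surface. World frame = base frame: x ahead of the robot, y to its left, z up, the work surface at z = 0. Lengths are in m, angles in rad, forces in N, time in s.
With the tool pointing down it reaches from about 0.4 to 0.875 m from the base axis. Payload 19.3 kg.
Tool frame: the origin (TCP) lies at the very end of the fingers, on their centre line; the grasp point (between the pads) lies bot.pinch_z behind it (bot.pinch_z is the distance from the TCP to the grasp point, in m); z points along the fingers, y is the line along which they close (so a half turn about z gives the same grasp; the last joint's range is limited). The gripper opens to 85 mm and grips with 20 to 120 N. Pads are 22 mm wide; open, the fingers measure 114 mm over their backs; the gripper's body (76 mm by 85 mm) begins 54 mm behind the grasp point. The pads swing forward as they close: fully open they stand 13 mm farther back than shut.
Start: joints at [1.155, 0.521, -0.036, 1.599, 0.021, 1.021, -0.113], TCP at [0.212, -0.588, 0.231] pointing down, gripper open.
Joint ranges: [-2.91, 2.91], [-0.3, 2.13], [-1.5, 1.42], [0.17, 2.43], [-1.26, 4.41], [0.16, 1.93], [-2.52, 2.52]. Speed limits (rad/s): [1.89, 1.89, 2.39, 2.39, 3.01, 3.01, 3.01].

### API

Orientations are given as [roll, pitch, yaw] about the fixed x, y, z axes, in that order (R = Rz(yaw) Ry(pitch) Rx(roll)).
In Python, from workcell import bot, grab_frame, ticket gives the robot as it stands.
- The arm moves only by the tool arm_command, never from a script. Its argument "commands" is a list of rows, each a list of 3 entries, a list of its own where there are three numbers: the shift along the world's x, y, z in mm, then the turn about the world's z in rad, then the gripper command: -1 is fully open, 1 is shut, values between are in proportion. In form: [[[tx, ty, tz], roll, fingers], ...]. A call has 1 to 20 rows; each row shifts and turns the commanded pose from where the row before left it; what a row does not reach is not made up. A row lasts 1/10 s, in which the tool goes at most 50 mm and 8.59 degrees, less where a joint would pass 70% of its speed; a pose out of reach is approached as far as the arm can. A call with a gripper value outside its range is refused whole. The fingers move at their own pace and stop on an object; "newtons" is the grip in N (left out, the last holds). Time passes only in rows, so rows that do not move let the fingers close. It gives the time, the measured TCP pose, the force, the opening and the grip force at its end, in the units of the state.
- bot.observe(): the state, without advancing time (a new reading comes with each control period).
- grab_frame(name): name is "side" or "top"; returns a dict with "image" (384x512x3 uint8, red, green, blue), "vertical_fov" (degrees; the focal length in pixels is half the picture's height over the tangent of half this angle, whatever the lens; pixels are square), "cx", "cy" (the principal point, pixels), "R" (3x3) and "t" (3): a world point X has camera coordinates R X + t. Camera axes: x right, y down, z forward; pixel columns grow to the right and rows downward; lengths in m; the calibration is good to about 2 mm. A picture is of the moment at which its call begins. There is no depth.
- ticket.job_done(): hands the job in; it is judged then, once.
The state is a dict: "clock": time; "qpos": joint angles; "qd": joint speeds; "joint_efforts": joint torques, N m; "position": TCP position; "tool_rot": TCP orientation; "force": force on the tool from outside, world axes, zero at the start; "moment": the same for the moment, N m; "grip_width": finger opening in m; "finger_force": force on a finger pad.
Only numpy, scipy, OpenCV 4.12 (cv2) and the standard library are available. Lean on these libraries where they do the work, as an engineer would, in place of code of your own. Each camera call takes 0.05 s, during which the arm holds its last target. There are 200 camera calls.

## Working session

There is one attempt and no reset: what is moved stays moved. The work goes in short steps, Python scripts to look and compute and a tool call to move; the robot and the scene stay as the last step left them, time stands still between calls to the robot, and variables do not carry over. Pictures are saved under pics/ and viewed, at most 10 in all, crops included, and the job is handed in when it is done.

Besides the shell and the picture viewer there is one more tool, called after "Request:" in YAML: its name, and indented under it one key for each argument. arm_command: Moves the arm, as the interface text tells. Its arguments: {"type":"object","properties":{"commands":{"type":"array"},"newtons":{"type":"number"}},"required":["commands"]}

```bash
mkdir -p pics; ls; python3 - <<'E'
from workcell import bot, grab_frame
import cv2,numpy as np,pickle
o=bot.observe(); print({k:np.round(v,3) for k,v in o.items()}, bot.pinch_z)
for n in("side","top"):
    f=grab_frame(n); pickle.dump(f,open(n+".pkl","wb")); cv2.imwrite(f"pics/{n}0.png",cv2.resize(f["image"][:,:,::-1],None,fx=1.5,fy=1.5))
    print(n,f["vertical_fov"],f["cx"],f["cy"],np.round(f["R"],3).tolist(),np.round(f["t"],3), (-f["R"].T@f["t"]).round(3))
E
```

```text
pics
{'clock': np.float64(0.0), 'qpos': array([ 1.155,  0.522, -0.036,  1.6  ,  0.021,  1.021, -0.113]), 'qd': array([-0.001,  0.003, -0.   , -0.   , -0.001,  0.001, -0.   ]), 'joint_efforts': array([ 1.0000e-03, -9.2710e+01,  1.9800e+00, -3.6994e+01,  1.8000e-02,
        8.0000e-03, -0.0000e+00]), 'position': array([ 0.212, -0.588,  0.231]), 'tool_rot': array([-3.14 ,  0.   ,  0.346]), 'force': array([0.115, 0.062, 0.098]), 'moment': array([-0.029, -0.019,  0.011]), 'finger_force': np.float64(0.0), 'grip_width': np.float64(0.086)} 0.0187
side 49.983092632310274 258.0010501003834 194.60027049654934 [[0.973, -0.228, 0.02], [-0.156, -0.727, -0.669], [0.167, 0.648, -0.743]] [-0.502  0.182  1.004] [ 0.349 -0.632  0.878]
top 52.55381809684309 247.5741600343605 195.66845836030376 [[-0.024, -1.0, 0.013], [-0.998, 0.024, -0.061], [0.06, -0.015, -0.998]] [0.047 0.515 0.998] [0.455 0.049 1.027]
```

View pics/side0.png

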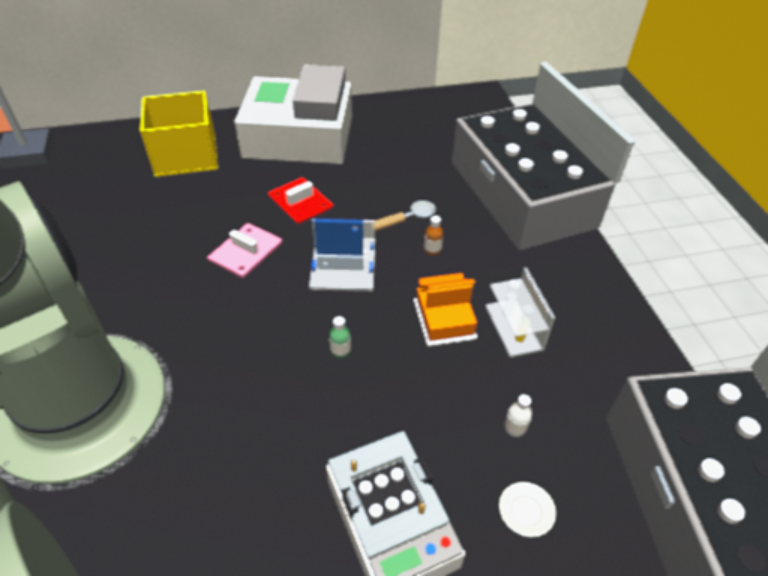

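View pics/top0.png

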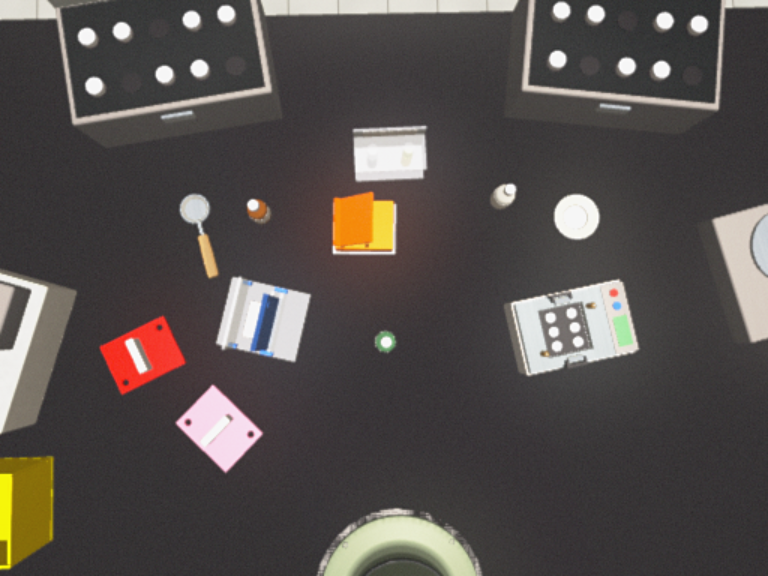

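Candidates (top view, 1.5x px): the blue plate in the rack at (263,322), the red plate at (142,355) and the pink plate at (219,428). Blue in the clear rack with a white grip matches the description, and I'll check it in a crop.

```bash
python3 - <<'E'
import cv2,numpy as np,pickle
t=pickle.load(open("top.pkl","rb"))["image"];s=pickle.load(open("side.pkl","rb"))["image"]
def c(im,x,y,w=66,h=50): return cv2.resize(im[y:y+h,x:x+w,::-1],(w*6,h*6),interpolation=cv2.INTER_CUBIC)
a=np.hstack([c(t,143,182,66,50),c(t,210,123,66,50)]);b=np.hstack([c(s,197,144),c(s,262,180)])
cv2.imwrite("pics/c1.png",np.vstack([a,b]))
a=np.hstack([c(t,334,182,100,72)])
cv2.imwrite("pics/c2.png",a)
E
```

```text
(no output)
```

View pics/c1.png

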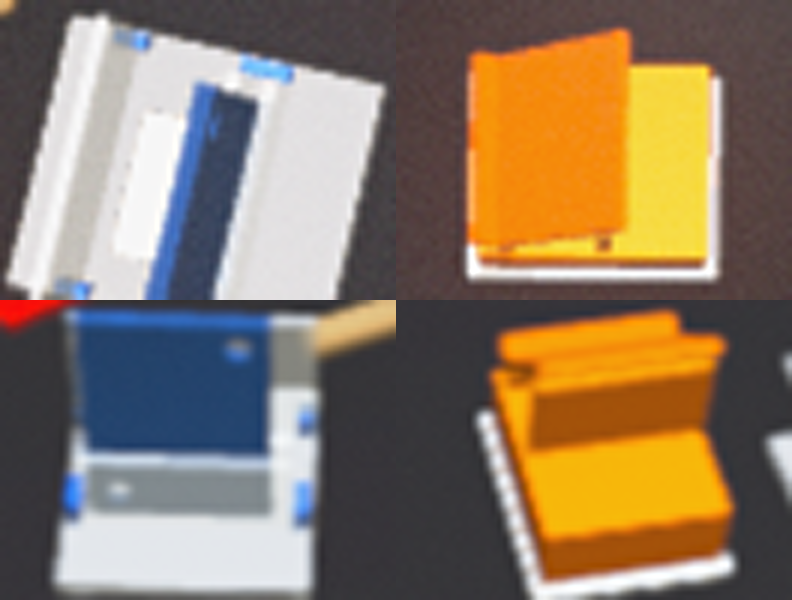

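View pics/c2.png

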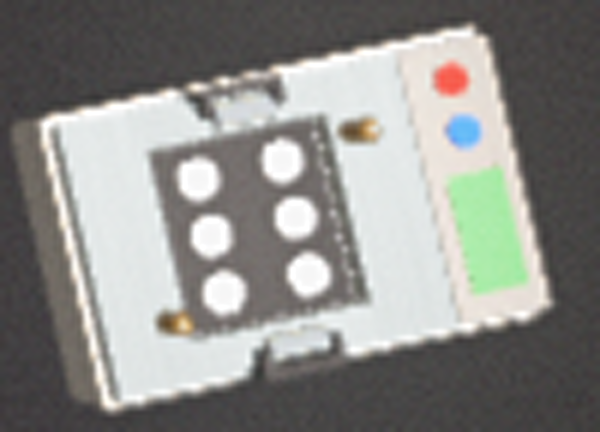

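The crop shows the blue plate with its white grip facing image-left (about world +y) and the clear panel on that side. The rest's board rises to image-right (-y) and faces +y, with its ledge at left. The heater's pins are near crop px (369,130) and (180,322). I'll take one more combined crop for accurate points.

```bash
cat > h.py <<'E'
import cv2,numpy as np,pickle
from scipy.optimize import least_squares
from workcell import bot,grab_frame
def proj(f,X):
    X=np.atleast_2d(X); c=X@np.array(f["R"]).T+f["t"]; F=f["image"].shape[0]/2/np.tan(np.radians(f["vertical_fov"])/2)
    return np.c_[f["cx"]+F*c[:,0]/c[:,2], f["cy"]+F*c[:,1]/c[:,2]]
def ray(f,uv,z):
    F=f["image"].shape[0]/2/np.tan(np.radians(f["vertical_fov"])/2); R=np.array(f["R"])
    d=R.T@np.array([(uv[0]-f["cx"])/F,(uv[1]-f["cy"])/F,1]); C=-R.T@f["t"]; return C+d*(z-C[2])/d[2]
def place(p,L): # p=x,y,yaw
    L=np.atleast_2d(L).astype(float)/1000; c,s=np.cos(p[2]),np.sin(p[2])
    return np.c_[p[0]+c*L[:,0]-s*L[:,1], p[1]+s*L[:,0]+c*L[:,1], L[:,2]]
def fit(obs,p0): # obs: list of (frame, local xyz mm, uv)
    r=lambda p: np.concatenate([proj(f,place(p,L))[0]-uv for f,L,uv in obs])
    s=least_squares(r,p0,loss="soft_l1"); return s.x, r(s.x).reshape(-1,2).round(1).tolist()
def crop(im,x,y,w,h,k): return cv2.resize(im[y:y+h,x:x+w,::-1],(w*k,h*k),interpolation=cv2.INTER_CUBIC)
def load(): return pickle.load(open("side.pkl","rb")),pickle.load(open("top.pkl","rb"))
def unc(u,v,x0,y0,k): return np.array([x0+(u+.5)/k-.5,y0+(v+.5)/k-.5])
E
python3 - <<'E'
from h import *
s,t=load()
a=crop(s["image"],212,284,100,100,6); b=crop(t["image"],140,182,30,1,6)
c=crop(t["image"],143,184,33*2,60,3); d=crop(t["image"],335,185,66,40,3)
o=np.zeros((600,800,3),np.uint8); o[:,:600]=a; o[:180,600:798]=c
cv2.imwrite("pics/c3.png",o)
# blue strip in top
hsv=cv2.cvtColor(t["image"],cv2.COLOR_RGB2HSV); print(t["image"][215,165:190].tolist())
m=(hsv[...,0]>100)&(hsv[...,0]<125)&(hsv[...,1]>170)&(hsv[...,2]>130); m[:, :150]=0;m[:,200:]=0
n,l,st,ce=cv2.connectedComponentsWithStats(m.astype(np.uint8))
for i in range(1,n):
    if st[i,4]>6: print(st[i],ce[i].round(1),cv2.minAreaRect(np.argwhere(l==i)[:,::-1].astype(np.float32)))
for nm,f in(("t",t),("s",s)):
    hsv=cv2.cvtColor(f["image"],cv2.COLOR_RGB2HSV); m=(hsv[...,0]>10)&(hsv[...,0]<28)&(hsv[...,1]>110)
    m=m.astype(np.uint8); m[:, :200]=0
    n,l,st,ce=cv2.connectedComponentsWithStats(m)
    for i in range(1,n):
        if 3<st[i,4]<80: print(nm,st[i],ce[i].round(1))
E
```

```text
[[246, 246, 246], [247, 246, 246], [246, 246, 246], [247, 247, 246], [249, 248, 247], [248, 248, 247], [132, 154, 210], [67, 111, 190], [67, 110, 189], [66, 90, 142], [60, 71, 98], [57, 65, 89], [64, 73, 96], [59, 70, 93], [58, 68, 92], [55, 69, 92], [78, 86, 107], [167, 177, 192], [224, 225, 231], [223, 223, 225], [218, 216, 214], [220, 218, 216], [225, 222, 223], [226, 225, 225], [226, 223, 225]]
t [393 202   3   3   6] [394.  203.3]
t [361 234   4   3   6] [362.5 235.2]
s [250 144  20   9  60] [259.4 148.2]
s [284 168   9   2  11] [288.1 168.5]
s [344 224   6   4  16] [346.4 225.3]
s [235 309   2   4   8] [235.5 310.5]
s [279 335   4   7  16] [280.4 338.1]
```

View pics/c3.png

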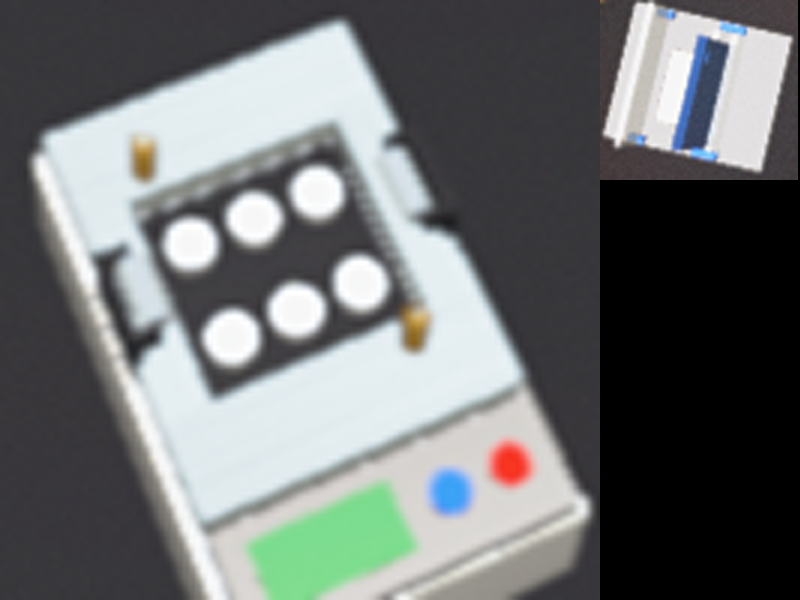

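```bash
python3 - <<'E'
from h import *
s,t=load()
H=[(s,(46,30,94),unc(145,140,212,284,6)),(s,(46,30,70),unc(145,176,212,284,6)),(s,(-46,-30,94),unc(416,312,212,284,6)),(s,(-46,-30,70),unc(414,348,212,284,6)),
(t,(46,30,82),unc(177,322,334,182,6)),(t,(-46,-30,82),unc(361,130,334,182,6))]
print("heater",fit(H,[.5,-.23,1.7])); 
print("heater top only",fit(H[4:],[.5,-.23,1.7])[0],"side",fit(H[:4],[.5,-.23,1.7])[0])
C=[(t,(4,-45,128),unc(195,83,143,182,6)),(t,(-4,-45,128),unc(214,89,143,182,6)),(t,(4,45,128),unc(72,147,143,184,3)),(t,(-4,45,128),unc(84,150,143,184,3)),
(s,(-4,45,128),unc(80,26,197,144,6)),(s,(-4,-45,128),unc(270,26,197,144,6))]
print("rack",fit(C,[.5,.2,1.4])); print(fit(C[:4],[.5,.2,1.4])[0])
def R(T):
  k=.707*T
  return [(t,(-14.5-k,-40,109.5-k),unc(234,30,210,123,6)),(t,(-14.5-k,40,109.5-k),unc(231,232,210,123,6)),(t,(42+k,-40,67-k),unc(74,53,210,123,6)),(t,(42+k,40,67-k),unc(74,247,210,123,6)),(t,(35,-40,60),unc(104,52,210,123,6)),(t,(35,40,60),unc(104,247,210,123,6))]
for T in(0,4,8): print("rest",T,fit(R(T),[.62,.04,1.57]))
p=fit(R(4),[.62,.04,1.57])[0]
print((proj(s,place(p,[(-14.5,-40,109.5),(-14.5,40,109.5),(42,40,67),(42,-40,67)]))-[262,180])*6+[396,300])
E
```

```text
heater (array([ 0.44712333, -0.28162013,  1.75364163]), [[-0.3, 0.4], [-0.0, -0.3], [0.4, 0.6], [-0.0, -0.4], [-0.4, 0.0], [0.0, 0.1]])
heater top only [ 0.44721076 -0.28211447  1.76135902] side [ 0.44710358 -0.28140815  1.75037828]
rack (array([0.47043949, 0.20960312, 1.34870606]), [[-0.1, -0.6], [0.1, -0.9], [0.1, 0.5], [-0.4, 0.2], [-1.2, 0.1], [0.3, 0.5]])
[0.47004475 0.20944789 1.34666218]
rest 0 (array([0.63365523, 0.04890555, 1.54098295]), [[-1.6, 0.1], [-1.3, -0.3], [2.2, 0.1], [1.9, -0.4], [0.1, 0.9], [-0.2, -0.0]])
rest 4 (array([0.63407641, 0.04928726, 1.5417299 ]), [[-0.7, 0.2], [-0.3, -0.3], [0.9, 0.1], [0.7, -0.4], [-0.1, 0.7], [-0.3, -0.2]])
rest 8 (array([0.63451616, 0.0494082 , 1.54415127]), [[0.4, 0.3], [0.8, -0.4], [-0.2, 0.3], [-0.4, -0.4], [-0.2, 0.6], [-0.3, -0.3]])
[[719.77457735 339.36329205]
 [538.32070324 364.40899041]
 [501.15772658 337.1969159 ]
 [671.96369783 313.96168772]]
```

Poses found: rack (0.470, 0.2095, yaw 1.348), rest (0.634, 0.049, yaw 1.542), heater (0.447, -0.281, yaw 1.754). To pinch the plate I need tool yaw 2.919, so I'm moving there now.

Request:
arm_command:
  commands:
    - [[24, 34, 1], 0.129, -1]
    - [[24, 34, 1], 0.129, -1]
    - [[24, 34, 1], 0.129, -1]
    - [[24, 34, 1], 0.129, -1]
    - [[24, 34, 1], 0.129, -1]
    - [[24, 34, 1], 0.129, -1]
    - [[24, 34, 1], 0.129, -1]
    - [[24, 34, 1], 0.129, -1]
    - [[24, 34, 1], 0.129, -1]
    - [[24, 34, 1], 0.129, -1]
    - [[2, 35, 0], 0.129, -1]
    - [[2, 35, 0], 0.129, -1]
    - [[2, 35, 0], 0.129, -1]
    - [[2, 35, 0], 0.129, -1]
    - [[2, 35, 0], 0.129, -1]
    - [[2, 35, 0], 0.129, -1]
    - [[2, 35, 0], 0.129, -1]
    - [[2, 35, 0], 0.129, -1]
    - [[2, 35, 0], 0.129, -1]
    - [[2, 35, 0], 0.129, -1]
  newtons: 60

```text
clock: 2.1
position: [0.4716, 0.1032, 0.2412]
tool_rot: [-3.141, -0.0, 2.931]
force: [1.0, -0.3, -0.0]
grip_width: 0.0856
finger_force: 0.0
```

Request:
arm_command:
  commands:
    - [[0, 35, 0], -0.012, -1]
    - [[-1, 35, 0], 0, -1]
    - [[0, 30, 0], 0, -1]
    - [[0, 6, -15], 0, -1]
    - [[0, 0, -30], 0, -1]
    - [[0, 0, -30], 0, -1]
    - [[0, 0, -30], 0, -1]
    - [[0, 0, -25], 0, -1]
    - [[0, 0, -17], 0, -1]
    - [[0, 0, 0], 0, -1]
    - [[0, 0, 0], 0, 0.2]
    - [[0, 0, 0], 0, 0.5]
    - [[0, 0, 0], 0, 0.7]
    - [[0, 0, 0], 0, 0.9]
    - [[0, 0, 0], 0, 1]
    - [[0, 0, 0], 0, 1]
    - [[0, 0, 0], 0, 1]

```text
clock: 3.8
position: [0.471, 0.2077, 0.0947]
tool_rot: [-3.141, 0.001, 2.913]
force: [-0.7, -2.5, 8.3]
grip_width: 0.007
finger_force: 59.0
```

```bash
python3 - <<'E'
from h import *
o=bot.observe();print(o["position"],o["tool_rot"],o["grip_width"],o["finger_force"],o["force"],o["qpos"].round(2))
f=grab_frame("side");g=grab_frame("top")
i=np.hstack([crop(f["image"],190,110,80,100,5),crop(g["image"],140,170,80,100,5)]);cv2.imwrite("pics/g1.png",i)
E
```

```text
[0.47099377 0.20767724 0.0946809 ] [-3.14102045e+00  5.43054715e-04  2.91334509e+00] 0.006973320715634375 58.97869405802339 [-0.66937687 -2.51978025  8.27867948] [-0.01  0.64 -0.71  1.97  0.61  0.75  0.26]
```

View pics/g1.png

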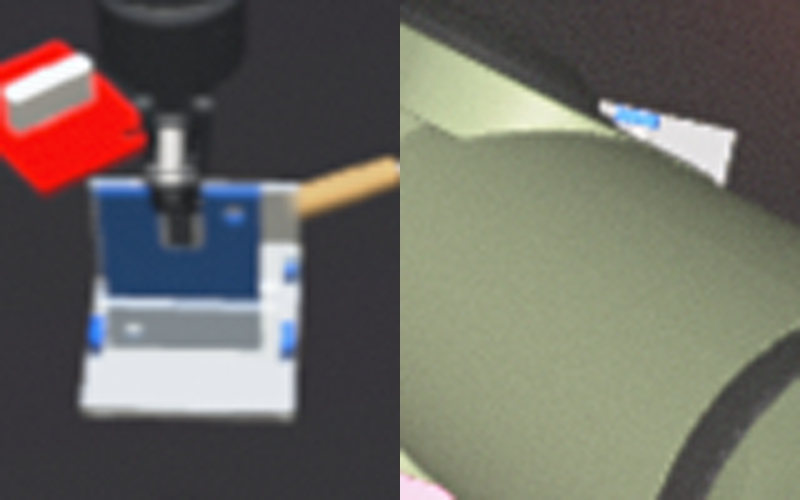

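Request:
arm_command:
  commands:
    - [[0, 0, 10], 0, 1]
    - [[0, 0, 25], 0, 1]
    - [[0, 0, 35], 0, 1]
    - [[0, 0, 35], 0, 1]
    - [[0, 0, 35], 0, 1]
    - [[0, 0, 35], 0, 1]
    - [[20.5, -15.7, 0], 0.025, 1]
    - [[20.5, -15.7, 0], 0.025, 1]
    - [[20.5, -15.7, 0], 0.025, 1]
    - [[20.5, -15.7, 0], 0.025, 1]
    - [[20.5, -15.7, 0], 0.025, 1]
    - [[20.5, -15.7, 0], 0.025, 1]
    - [[20.5, -15.7, 0], 0.025, 1]
    - [[20.5, -15.7, 0], 0.025, 1]
    - [[0, 0, 0], 0, 1]
    - [[0, 0, -25], 0, 1]
    - [[0, 0, -25], 0, 1]
    - [[0, 0, -25], 0, 1]
    - [[0, 0, -15], 0, 1]
    - [[0, 0, 0], 0, 1]

```text
clock: 5.9
position: [0.6338, 0.0824, 0.1779]
tool_rot: [-3.141, -0.003, 3.114]
force: [-0.8, -1.1, -2.1]
grip_width: 0.0075
finger_force: 58.6
```

```bash
python3 - <<'E'
from h import *
o=bot.observe();print(o["position"],o["tool_rot"],o["grip_width"],o["finger_force"],o["force"],o["qpos"].round(2))
f=grab_frame("side")
i=crop(f["image"],240,100,110,110,5)
p=[.634,.049,1.542]
for L in [(35,-40,60),(35,40,60),(-14.5,40,109.5),(-14.5,-40,109.5)]:
    q=(proj(f,place(p,L))[0]-[240,100])*5; cv2.circle(i,tuple(int(v) for v in q),3,(0,255,0),-1)
cv2.imwrite("pics/g2.png",i)
E
```

```text
[0.63378733 0.0823836  0.17793034] [-3.14134527e+00 -2.73822133e-03  3.11410373e+00] 0.007454209733966134 58.56336425989866 [-0.83732087 -1.10551968 -2.09277809] [ 0.27  0.71 -0.78  1.58  0.55  1.08  0.89]
```

View pics/g2.png

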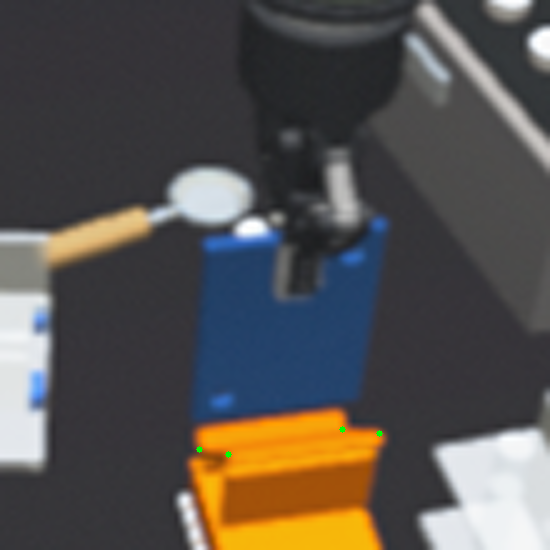

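The plate hangs vertically over the ledge, centred on the rest (bottom edge hidden behind the ledge near px (280,415)). Lowering slowly.

Request:
arm_command:
  commands:
    - [[0, 0, -10], 0, 1]
    - [[0, 0, -7], 0, 1]
    - [[0, 0, -3], 0, 1]
    - [[0, 0, -2], 0, 1]
    - [[0, 0, -2], 0, 1]
    - [[0, 0, 0], 0, 1]

```text
clock: 6.55
position: [0.6348, 0.0824, 0.1552]
tool_rot: [-3.142, -0.0, 3.114]
force: [-0.6, 0.3, -2.2]
grip_width: 0.0073
finger_force: 58.7
```

Request:
arm_command:
  commands:
    - [[0, 0, -2], 0, 1]
    - [[0, 0, -1], 0, 1]
    - [[0, 0, -1], 0, 1]
    - [[0, 0, 0], 0, 1]

```text
clock: 6.95
position: [0.6354, 0.0836, 0.1526]
tool_rot: [3.14, 0.002, 3.114]
force: [-0.6, 3.5, 9.4]
grip_width: 0.0073
finger_force: 60.6
```

The plate is seated in the V (11 N up). Now I'll open a little and guide it over towards -y with the +y finger.

Request:
arm_command:
  commands:
    - [[0, -1, 1], 0, 0.85]
    - [[0, -1, 0], 0, 0.75]
    - [[0, -1.5, 0], 0, 0.65]
    - [[0, 0, 0], 0, 0.65]
    - [[0, -4, 0], 0, 0.6]
    - [[0, -4, 0], 0, 0.55]
    - [[0, -4, 0], 0, 0.5]
    - [[0, -4, 0], 0, 0.45]
    - [[0, -4, 0], 0, 0.4]
    - [[0, -4, 0], 0, 0.35]
    - [[0, -4, 0], 0, 0.3]
  newtons: 20

```text
clock: 8.05
position: [0.6348, 0.0505, 0.1523]
tool_rot: [-3.142, 0.0, 3.114]
force: [-0.0, -0.0, -1.1]
grip_width: 0.0298
finger_force: 0.1
```

Request:
arm_command:
  commands:
    - [[0, -4, -1], 0, 0.24]
    - [[0, -4, -1], 0, 0.18]
    - [[0, -4, -1], 0, 0.12]
    - [[0, -4, -1], 0, 0.06]
    - [[0, -4, -1], 0, 0]
    - [[0, -4, -1], 0, -0.06]
    - [[0, -4, -1], 0, -0.12]
    - [[0, -4, -1], 0, -0.18]

```text
clock: 8.85
position: [0.6348, 0.0186, 0.1442]
tool_rot: [3.142, 0.0, 3.114]
force: [0.2, 0.1, -0.3]
grip_width: 0.0502
finger_force: 0.0
```

```bash
python3 - <<'E'
from h import *
o=bot.observe();print(o["position"],o["grip_width"],o["finger_force"],o["force"])
f=grab_frame("side");g=grab_frame("top")
i=np.hstack([crop(f["image"],250,110,80,100,5),crop(g["image"],205,100,80,100,5)]);cv2.imwrite("pics/g3.png",i)
E
```

```text
[0.63484661 0.01863644 0.14423795] 0.05019075947495669 0.0 [ 0.21904892  0.13750806 -0.28217833]
```

View pics/g3.png

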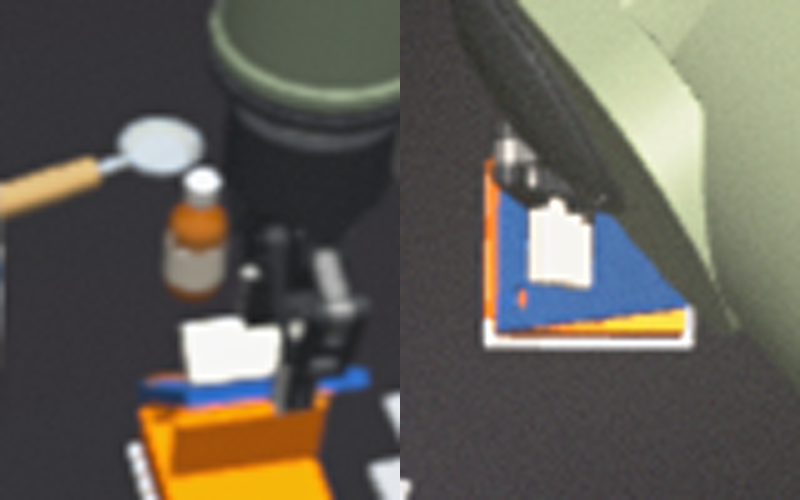

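The plate lies on the rest with the grip up (top crop: grip at (560,243)) and the fingers are clear. Dwell, retreat up, and turn for the regrip.

Request:
arm_command:
  commands:
    - [[0, 0, 0], 0, -0.18]
    - [[0, 0, 0], 0, -0.18]
    - [[0, 0, 0], 0, -0.18]
    - [[0, -1, 12], 0, -0.18]
    - [[0, -1, 22], 0, -0.2]
    - [[0, 0, 33], 0, -0.5]
    - [[0, 0, 33], 0, -1]
    - [[0, 0, 0], -0.131, -1]
    - [[0, 4, 0], -0.131, -1]
    - [[0, 4, 0], -0.131, -1]
    - [[0, 4, 0], -0.131, -1]
    - [[0, 4, 0], -0.131, -1]
    - [[0, 4, 0], -0.131, -1]
    - [[0, 4, 0], -0.131, -1]
    - [[0, 4, 0], -0.131, -1]
    - [[0, 4, 0], -0.131, -1]
    - [[0, 4, 0], -0.131, -1]
    - [[0, 4, 0], -0.131, -1]
    - [[0, 8, 0], -0.131, -1]
    - [[0, 0, 0], 0, -1]

```text
clock: 10.95
position: [0.6348, 0.0664, 0.2453]
tool_rot: [3.141, -0.001, 1.541]
force: [-0.0, -0.4, 0.2]
grip_width: 0.0854
finger_force: 0.0
```

```bash
python3 - <<'E'
from h import *
o=bot.observe();print(o["position"],o["tool_rot"],o["grip_width"],o["qpos"].round(2))
f=grab_frame("side");g=grab_frame("top")
p=[.634,.049,1.542]
# bar top corners: normal 38, upslope +-7, y +-30
L=[]
for n,u,y in [(38,7,30),(38,7,-30),(38,-7,30),(38,-7,-30),(8,60,45),(8,60,-45),(8,-60,45),(8,-60,-45)]:
    U=60+u;k=.70711; L.append((35-U*k+n*k,y,60+U*k+n*k))
a=crop(f["image"],250,110,80,100,5).copy();b=crop(g["image"],205,100,80,100,5).copy()
for im,fr,o in((a,f,(250,110)),(b,g,(205,100))):
    for q in (proj(fr,place(p,L))-o)*5+2: cv2.circle(im,tuple(int(v) for v in q),2,(0,255,0),-1)
cv2.imwrite("pics/g4.png",np.hstack([a,b]))
E
```

```text
[0.63476973 0.06639786 0.24534334] [ 3.14075764e+00 -7.72713564e-04  1.54102437e+00] 0.08535388762020564 [ 0.1   0.56 -0.45  1.53  0.26  1.11 -0.44]
```

View pics/g4.png

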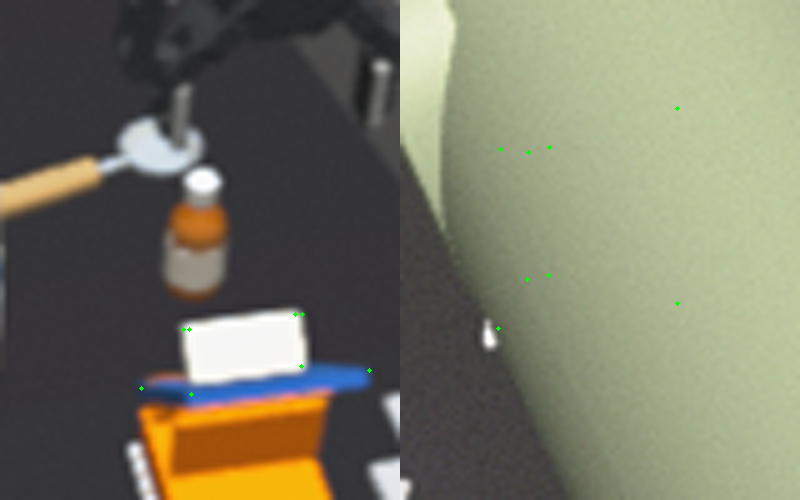

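The model points land on the bar and plate edges (side crop bar top (190-300,315-330)), so the plate is seated as expected. Descending onto the grip.

Request:
arm_command:
  commands:
    - [[0, -2, -30], 0, -1]
    - [[0, 0, -30], 0, -1]
    - [[0, 0, -30], 0, -1]
    - [[0, 0, -25], 0, -1]
    - [[0, 0, -15], 0, -1]
    - [[0, 0, -8], 0, -1]
    - [[0, 0, -4], 0, -1]
    - [[0, 0, 0], 0, -1]
    - [[0, 0, 0], 0, -0.6]
    - [[0, 0, 0], 0, 0]
    - [[0, 0, 0], 0, 0.5]
    - [[0, 0, 0], 0, 1]
    - [[0, 0, 0], 0, 1]
    - [[0, 0, 0], 0, 1]
  newtons: 25

```text
clock: 12.45
position: [0.6351, 0.063, 0.1033]
tool_rot: [3.141, -0.0, 1.542]
force: [-2.6, -0.5, 4.8]
grip_width: 0.0596
finger_force: 26.3
```

Request:
arm_command:
  commands:
    - [[0, 0, 5], 0, 1]
    - [[0, 0, 15], 0, 1]
    - [[0, 0, 25], 0, 1]
    - [[0, 0, 35], 0, 1]
    - [[0, 0, 35], 0, 1]
    - [[0, 0, 35], 0, 1]
    - [[0, 0, 0], 0, 1]
    - [[0, 0, 0], 0, 1]
    - [[0, 0, 0], 0, 1]

```text
clock: 13.35
position: [0.6343, 0.0627, 0.2517]
tool_rot: [-3.14, 0.0, 1.542]
force: [0.7, -0.5, -2.2]
grip_width: 0.0595
finger_force: 28.1
```

```bash
python3 - <<'E'
from h import *
o=bot.observe();print(o["position"],o["tool_rot"],o["grip_width"],o["force"],o["moment"],o["finger_force"])
for n in("side","top"):
    f=grab_frame(n);pickle.dump(f,open(n+"2.pkl","wb"))
    hsv=cv2.cvtColor(f["image"],cv2.COLOR_RGB2HSV); m=((hsv[...,0]>100)&(hsv[...,0]<125)&(hsv[...,1]>120)).astype(np.uint8)
    m[:,:230 if n=="side" else 200]=0
    k,l,st,ce=cv2.connectedComponentsWithStats(m)
    for i in range(1,k):
        if st[i,4]>40:
            c=cv2.convexHull(np.argwhere(l==i)[:,::-1].astype(np.int32)); print(n,st[i],cv2.approxPolyDP(c,2.5,True).reshape(-1,2).tolist())
    # predicted outline at tilt th (45: as on rest), yaw 1.542
    P=np.array([o["position"][0],o["position"][1]]); 
    for th in(0,20,45):
        c,s=np.cos(np.radians(th)),np.sin(np.radians(th)); L=[]
        for x,y in((60,45),(60,-45),(-60,-45),(-60,45)):  # x upslope
            X=-x*c+(8-32)*s*1; Z=x*s+(8-32)*c; L.append((X,y,o["position"][2]*1000+22+Z))
        print(n,th,proj(f,place([*P,1.542],L)).round().tolist())
E
```

```text
[0.6343123 0.0627195 0.2517152] [-3.14041543e+00  2.80365440e-04  1.54178498e+00] 0.05949287270984058 [ 0.66932007 -0.53341523 -2.19524311] [0.01772946 0.0507898  0.0071247 ] 28.05831402540207
side [282 137  52  11 223] [[333, 139], [282, 147], [291, 142], [322, 137]]
side 0 [[291.0, 159.0], [330.0, 154.0], [315.0, 121.0], [279.0, 126.0]]
side 20 [[293.0, 153.0], [332.0, 148.0], [315.0, 131.0], [280.0, 135.0]]
side 45 [[293.0, 142.0], [333.0, 137.0], [317.0, 142.0], [281.0, 146.0]]
top 0 [[263.0, 153.0], [263.0, 109.0], [204.0, 108.0], [204.0, 153.0]]
top 20 [[266.0, 151.0], [266.0, 106.0], [211.0, 111.0], [210.0, 154.0]]
top 45 [[264.0, 148.0], [264.0, 102.0], [222.0, 113.0], [222.0, 155.0]]
```

It is still tilted at 45° in the grip. I'll press it flat on a free patch of table so it pivots level in the pads. First I'll check for space.

```bash
python3 - <<'E'
from h import *
s,t=load()
for n,u,v,z in(("green cap",386,341,.085),("clear cap",509,189,.085),("rest base",333,254,.0),("rest base R",396,254,0),("rest baseTR",396,200,0),("heater",508,303,.07),("heater",524,375,.07),("heater",622,281,.05)):
    print(n,ray(t,((u+.5)/1.5-.5,(v+.5)/1.5-.5),z).round(3))
E
```

```text
green cap [0.435 0.014 0.085]
clear cap [ 0.679 -0.194  0.085]
rest base [0.589 0.101 0.   ]
rest base R [ 0.587 -0.011  0.   ]
rest baseTR [ 0.683 -0.013  0.   ]
heater [ 0.492 -0.189  0.07 ]
heater [ 0.374 -0.211  0.07 ]
heater [ 0.526 -0.389  0.05 ]
```

Request:
arm_command:
  commands:
    - [[-13, -20, 0], 0, 1]
    - [[-13, -20, 0], 0, 1]
    - [[-13, -20, 0], 0, 1]
    - [[-13, -20, 0], 0, 1]
    - [[-13, -20, 0], 0, 1]
    - [[-13, -20, 0], 0, 1]
    - [[-13, -19, 0], 0, 1]
    - [[-13, -19, 0], 0, 1]
    - [[0, 0, -25], 0, 1]
    - [[0, 0, -35], 0, 1]
    - [[0, 0, -35], 0, 1]
    - [[0, 0, -35], 0, 1]
    - [[0, 0, -30], 0, 1]
    - [[0, 0, -15], 0, 1]
    - [[0, 0, -5], 0, 1]
    - [[0, 0, 0], 0, 1]

```text
clock: 15.05
position: [0.5305, -0.0949, 0.0717]
tool_rot: [-3.14, -0.0, 1.542]
force: [0.4, -0.1, -2.0]
grip_width: 0.0597
finger_force: 28.1
```

Request:
arm_command:
  commands:
    - [[0, 0, -5], 0, 1]
    - [[0, 0, -5], 0, 1]
    - [[0, 0, -5], 0, 1]
    - [[0, 0, -5], 0, 1]
    - [[0, 0, -5], 0, 1]
    - [[0, 0, 0], 0, 1]

```text
clock: 15.65
position: [0.5305, -0.095, 0.0466]
tool_rot: [-3.141, -0.0, 1.542]
force: [-0.3, -0.6, -2.5]
grip_width: 0.0597
finger_force: 28.2
```

Request:
arm_command:
  commands:
    - [[0, 0, -4], 0, 1]
    - [[0, 0, -4], 0, 1]
    - [[0, 0, -4], 0, 1]
    - [[0, 0, -4], 0, 1]
    - [[0, 0, 0], 0, 1]

```text
clock: 16.15
position: [0.5312, -0.0983, 0.0326]
tool_rot: [3.14, 0.004, 1.539]
force: [-8.1, -15.0, 32.6]
grip_width: 0.0594
finger_force: 37.4
```

Request:
arm_command:
  commands:
    - [[0, 0, -3], 0, 1]
    - [[0, 0, -3], 0, 1]
    - [[0, 0, -3], 0, 1]
    - [[0, 0, -3], 0, 1]
    - [[0, 0, 0], 0, 1]

```text
clock: 16.65
position: [0.5312, -0.0996, 0.0208]
tool_rot: [3.14, 0.005, 1.538]
force: [-7.5, -21.8, 34.3]
grip_width: 0.0594
finger_force: 32.4
```

```bash
cat > tilt.py <<'E'
from h import *
# fit cover pose from side (and top) blue+white mask silhouettes is heavy; print blue hulls
o=bot.observe();print(o["position"],o["grip_width"],o["force"],o["moment"],o["finger_force"])
F={}
for n in("side","top"):
    f=grab_frame(n);F[n]=f;pickle.dump(f,open(n+"2.pkl","wb"))
    hsv=cv2.cvtColor(f["image"],cv2.COLOR_RGB2HSV); m=((hsv[...,0]>100)&(hsv[...,0]<125)&(hsv[...,1]>120)).astype(np.uint8)
    q=proj(f,[[*o["position"][:2],o["position"][2]]])[0]; k,l,st,ce=cv2.connectedComponentsWithStats(m)
    sel=[i for i in range(1,k) if st[i,4]>12 and np.hypot(*(ce[i]-q))<45]
    if sel:
        c=cv2.convexHull(np.argwhere(np.isin(l,sel))[:,::-1].astype(np.int32)); print(n,cv2.approxPolyDP(c,1.5,True).reshape(-1,2).tolist())
    print("px",q.round())
E
python3 - <<'E'
import runpy;g=runpy.run_path("tilt.py");from h import *
o=g["o"];f=g["F"]["side"]
cv2.imwrite("pics/last.png",crop(f["image"],210,150,110,110,5))
for th in(0,15,30,45):
    c,s=np.cos(np.radians(th)),np.sin(np.radians(th)); 
    for d in(32,22):
        L=[(-x*c+(8-d)*s,y,o["position"][2]*1000+22+x*s+(8-d)*c) for x,y in((60,45),(60,-45),(-60,-45),(-60,45))]
        print(th,d,proj(f,place([*o["position"][:2],1.542],L)).round().tolist(), L[2])
E
```

```text
[ 0.53124578 -0.09959625  0.02079544] 0.05935159264802088 [ -7.49159588 -21.79361748  34.25219418] [-4.56057175  1.52878127  0.04992621] 32.396297827363014
side [[301, 276], [263, 283], [253, 254], [292, 256]]
px [274. 259.]
top [[298, 206], [287, 206], [287, 180]]
px [299. 189.]
0 32 [[261.0, 284.0], [298.0, 277.0], [285.0, 237.0], [251.0, 242.0]] (np.float64(60.0), -45, np.float64(18.79543736984617))
0 22 [[261.0, 281.0], [298.0, 275.0], [286.0, 235.0], [251.0, 240.0]] (np.float64(60.0), -45, np.float64(28.79543736984617))
15 32 [[261.0, 282.0], [299.0, 275.0], [286.0, 243.0], [252.0, 248.0]] (np.float64(51.7438924948836), -45, np.float64(4.084074832757285))
15 22 [[261.0, 278.0], [299.0, 272.0], [286.0, 240.0], [252.0, 245.0]] (np.float64(54.33208294590881), -45, np.float64(13.74333309564797))
30 32 [[261.0, 278.0], [300.0, 271.0], [287.0, 249.0], [253.0, 255.0]] (np.float64(39.96152422706632), -45, np.float64(-7.989172320980355))
30 22 [[261.0, 274.0], [299.0, 267.0], [286.0, 246.0], [252.0, 251.0]] (np.float64(44.96152422706632), -45, np.float64(0.6710817168640304))
45 32 [[261.0, 272.0], [300.0, 266.0], [288.0, 256.0], [254.0, 261.0]] (np.float64(25.455844122715714), -45, np.float64(-16.60153224982382))
45 22 [[261.0, 268.0], [299.0, 262.0], [287.0, 252.0], [253.0, 258.0]] (np.float64(32.52691193458119), -45, np.float64(-9.530464437958342))
```

The hull fit shows the plate at about 12° now, so it is pivoting level. I'll ease the grip and continue.

Request:
arm_command:
  commands:
    - [[0, 0, 0], 0, 1]
    - [[0, 0, -2], 0, 1]
    - [[0, 0, -2], 0, 1]
    - [[0, 0, -2], 0, 1]
    - [[0, 0, 0], 0, 1]
  newtons: 20

```text
clock: 17.25
position: [0.5318, -0.0974, 0.0141]
tool_rot: [3.139, 0.003, 1.54]
force: [0.1, -10.0, 11.8]
grip_width: 0.0574
finger_force: 20.2
```

```bash
python3 tilt.py
```

```text
[ 0.53180743 -0.09744971  0.01413161] 0.057368317560001936 [ 0.09938582 -9.95680163 11.7646751 ] [-1.92741129 -0.07386199 -0.00997688] 20.246194526553154
side [[301, 281], [274, 287], [263, 287], [254, 255], [270, 249], [284, 247], [292, 257]]
px [274. 260.]
top [[297, 206], [285, 205], [285, 177]]
px [298. 189.]
```

Request:
arm_command:
  commands:
    - [[0, 0, -2], 0, 1]
    - [[0, 0, -2], 0, 1]
    - [[0, 0, 0], 0, 1]

```text
clock: 17.65
position: [0.5307, -0.0949, 0.009]
tool_rot: [-3.141, -0.0, 1.542]
force: [-0.8, -0.4, 0.2]
grip_width: 0.0189
finger_force: 0.0
```

```bash
python3 tilt.py;  python3 - <<'E'
from h import *
f=pickle.load(open("side2.pkl","rb"))
for dx in (0,):
  print(proj(f,place([.5318,-.0974,1.542],[(x,y,z) for z in(0,8) for x,y in((-60,45),(-60,-45),(60,-45),(60,45))])).round().tolist())
E
```

```text
[ 0.5307184  -0.09486406  0.00902393] 0.01892541843947739 [-0.79105882 -0.41326045  0.24205266] [-0.0078036   0.08665919 -0.03690232] 0.0
side [[297, 290], [273, 293], [259, 289], [251, 253], [272, 249], [287, 250]]
px [273. 260.]
top [[295, 207], [285, 207], [285, 182], [295, 202]]
px [297. 189.]
[[261.0, 287.0], [297.0, 280.0], [285.0, 241.0], [251.0, 246.0], [261.0, 285.0], [297.0, 279.0], [285.0, 239.0], [251.0, 244.0]]
```

The bar slipped out of the light grip as the plate went flat. It now lies grip-up on the table, which is a fine place to regrip level. Rising first, then locating it.

Request:
arm_command:
  commands:
    - [[0, 0, 5], 0, 0.5]
    - [[0, 0, 15], 0, 0.5]
    - [[0, 0, 35], 0, 0.5]
    - [[0, 0, 45], 0, -1]
    - [[0, 0, 45], 0, -1]
    - [[0, 35, 45], 0, -1]
    - [[10, 45, 0], 0, -1]
    - [[10, 45, 0], 0, -1]
    - [[10, 45, 0], 0, -1]
    - [[10, 45, 0], 0, -1]
    - [[10, 45, 0], 0, -1]
    - [[0, 0, 0], 0, -1]

```text
clock: 18.95
position: [0.5803, 0.1679, 0.1952]
tool_rot: [3.141, -0.004, 1.549]
force: [-0.8, -0.3, 0.1]
grip_width: 0.085
finger_force: 0.0
```

```bash
python3 - <<'E'
from h import *
o=bot.observe();print(o["position"])
s=grab_frame("side");t=grab_frame("top");pickle.dump((s,t),open("b.pkl","wb"))
sc=np.vstack([np.hstack([crop(s["image"],230,200,100,110,4),crop(t["image"],255,145,100,110,4)])])
cv2.imwrite("pics/tab.png",sc)
E
```

```text
[0.58034587 0.16787084 0.19518233]
```

View pics/tab.png

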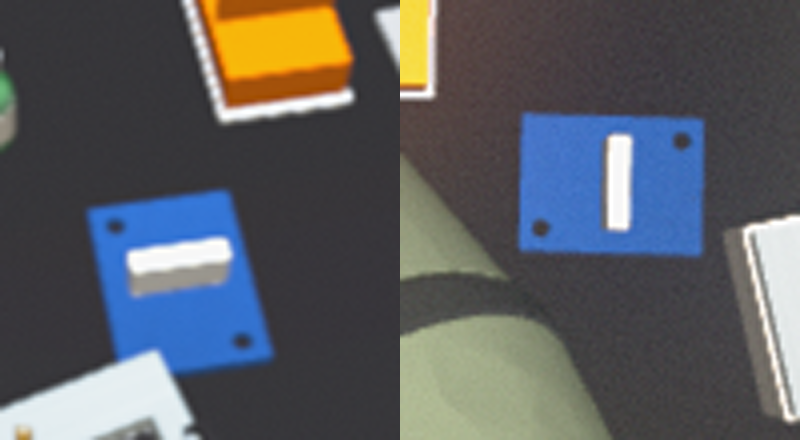

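The picture shows the cover flat on the table, grip up: top crop corners (523,113), (706,119), (703,255), (519,250), holes (541,229) and (682,141). I'll fit its pose from these points.

```bash
python3 - <<'E'
from h import *
s,t=pickle.load(open("b.pkl","rb"))
T=lambda u,v:unc(u-400,v,255,145,4); S=lambda u,v:unc(u,v,230,200,4)
ob=[(t,(60,-45,8),T(523,113)),(t,(-60,-45,8),T(706,119)),(t,(-60,45,8),T(703,255)),(t,(60,45,8),T(519,250)),(t,(46,30,8),T(541,229)),(t,(-46,-30,8),T(682,141)),
(t,(7,-30,38),T(608,134)),(t,(-7,-30,38),T(632,134)),(t,(-7,30,38),T(630,231)),(t,(7,30,38),T(604,230)),
(s,(60,45,8),S(89,208)),(s,(60,-45,8),S(230,190)),(s,(-60,-45,8),S(272,356)),(s,(46,30,8),S(116,226)),(s,(-46,-30,8),S(242,341))]
print(fit(ob,[.53,-.1,1.54])); print(fit(ob[:10],[.53,-.1,1.54])[0],fit(ob[10:],[.53,-.1,1.54])[0])
E
```

```text
(array([ 0.52601757, -0.12359311,  1.51415509]), [[-0.3, 0.1], [-0.7, 0.1], [-0.6, 0.2], [-0.2, -0.1], [-0.2, -0.4], [-0.1, 0.1], [0.3, -0.1], [-0.3, 0.1], [-0.3, -0.7], [0.7, -0.7], [-0.2, 0.7], [-0.6, 0.5], [-0.0, 0.7], [-0.1, 0.1], [-0.0, 0.1]])
[ 0.52565953 -0.12403047  1.51660003] [ 0.52674587 -0.12241553  1.50943863]
```

Request:
arm_command:
  commands:
    - [[-6.8, -36.4, 0], -0.035, -1]
    - [[-6.8, -36.4, 0], 0, -1]
    - [[-6.8, -36.4, 0], 0, -1]
    - [[-6.8, -36.4, 0], 0, -1]
    - [[-6.8, -36.4, 0], 0, -1]
    - [[-6.8, -36.4, 0], 0, -1]
    - [[-6.8, -36.4, 0], 0, -1]
    - [[-6.8, -36.7, 0], 0, -1]
    - [[0, 0, -35], 0, -1]
    - [[0, 0, -40], 0, -1]
    - [[0, 0, -40], 0, -1]
    - [[0, 0, -35], 0, -1]
    - [[0, 0, -20], 0, -1]
    - [[0, 0, -8], 0, -1]
    - [[0, 0, -4], 0, -1]
    - [[0, 0, 0], 0, -1]
  newtons: 60

```text
clock: 20.65
position: [0.5266, -0.1315, 0.0126]
tool_rot: [3.141, 0.0, 1.506]
force: [0.1, -0.0, -0.5]
grip_width: 0.0856
finger_force: 0.0
```

Request:
arm_command:
  commands:
    - [[-0.5, 8, 0], 0.008, -1]
    - [[0, 0, 0], 0, -1]
    - [[0, 0, 0], 0, -0.5]
    - [[0, 0, 0], 0, 0]
    - [[0, 0, 0], 0, 1]
    - [[0, 0, 0], 0, 1]
    - [[0, 0, 0], 0, 1]
    - [[0, 0, 0], 0, 1]

```text
clock: 21.45
position: [0.5262, -0.123, 0.0125]
tool_rot: [3.141, 0.0, 1.515]
force: [-3.8, 0.7, 14.5]
grip_width: 0.0587
finger_force: 62.2
```

Request:
arm_command:
  commands:
    - [[0, 0, 5], 0, 1]
    - [[0, 0, 25], 0, 1]
    - [[0, 0, 40], 0, 1]
    - [[0, 0, 40], 0, 1]
    - [[0, 0, 30], 0, 1]
    - [[0, 0, 0], 0, 1]
    - [[0, 0, 0], 0, 1]
  newtons: 80

```text
clock: 22.15
position: [0.5258, -0.1232, 0.152]
tool_rot: [3.141, 0.0, 1.514]
force: [0.3, -1.0, -1.7]
grip_width: 0.0581
finger_force: 86.8
```

```bash
python3 tilt.py; python3 - <<'E'
from h import *
o=bot.observe(); print(o["tool_rot"])
for n in("side","top"):
    f=pickle.load(open(n+"2.pkl","rb"))
    p=[*o["position"][:2],o["tool_rot"][2]]
    for z in(-5,-13): print(n,z,proj(f,place(p,[(x,y,o["position"][2]*1e3+z) for x,y in((60,45),(60,-45),(-60,-45),(-60,45))])).round(1).tolist())
E
```

```text
[ 0.5258298  -0.12322713  0.15198858] 0.05806472036287994 [ 0.31724514 -0.98604259 -1.67005373] [0.04920425 0.03342894 0.01768644] 86.84117317199707
side [[303, 257], [262, 263], [254, 228], [273, 218], [289, 216], [297, 233]]
px [277. 235.]
top [[318, 206], [291, 205], [292, 167], [313, 167]]
px [318. 186.]
[-3.13997446e+00 -1.17531623e-04  1.51466410e+00]
side -5 [[251.8, 218.0], [290.4, 213.2], [303.2, 256.7], [261.2, 262.5]]
side -13 [[251.8, 220.2], [290.1, 215.4], [302.8, 258.8], [261.1, 264.6]]
top -5 [[290.5, 205.5], [291.4, 166.1], [343.8, 167.8], [343.2, 207.2]]
top -13 [[290.0, 205.6], [291.0, 166.6], [342.9, 168.3], [342.2, 207.3]]
```

Held level (hull matches the level model). Moving over the pins.

Request:
arm_command:
  commands:
    - [[-7.9, -15.8, 0], 0.024, 1]
    - [[-7.9, -15.8, 0], 0.024, 1]
    - [[-7.9, -15.8, 0], 0.024, 1]
    - [[-7.9, -15.8, 0], 0.024, 1]
    - [[-7.9, -15.8, 0], 0.024, 1]
    - [[-7.9, -15.8, 0], 0.024, 1]
    - [[-7.9, -15.8, 0], 0.024, 1]
    - [[-7.9, -15.8, 0], 0.024, 1]
    - [[-7.8, -16, 0], 0.024, 1]
    - [[-7.8, -16, 0], 0.024, 1]
    - [[0, 0, -15], 0, 1]
    - [[0, 0, -12], 0, 1]
    - [[0, 0, -6], 0, 1]
    - [[0, 0, 0], 0, 1]
    - [[0, 0, 0], 0, 1]

```text
clock: 23.75
position: [0.4474, -0.2808, 0.1187]
tool_rot: [-3.141, -0.0, 1.756]
force: [0.6, -0.4, -3.1]
grip_width: 0.0582
finger_force: 86.7
```

```bash
python3 - <<'E'
from h import *
o=bot.observe();P=o["position"];print(P,o["tool_rot"],o["force"])
s=grab_frame("side");t=grab_frame("top");pickle.dump((s,t),open("hv.pkl","wb"))
p=[P[0],P[1],o["tool_rot"][2]]; zt=P[2]*1e3-4.5
for n,f in(("s",s),("t",t)):
    for L in((46,30,zt),(-46,-30,zt)):
        q=proj(f,place(p,L))[0]; print(n,"hole pred",q.round(1)); x,y=q.round().astype(int)
        g=f["image"][max(y-6,0):y+7,x-7:x+8].astype(int); print(g.sum(2)//3)
    for L in ((46,30,94),(-46,-30,94)): print(n,"pin top pred",proj(f,place([.4471,-.2816,1.7536],L))[0].round(1))
E
```

```text
[ 0.44736246 -0.28084756  0.1187072 ] [-3.14141279e+00 -3.84306991e-04  1.75551151e+00] [ 0.58698256 -0.43423716 -3.1376813 ]
s hole pred [235.3 302.3]
[[ 81 102 120 135 148 158 163 164 164 164 157 132  90  57  47]
 [119 138 153 159 163 164 165 165 165 159 140 106  71  54  50]
 [149 159 164 164 165 164 161 159 154 139 109  75  58  54  50]
 [155 161 165 164 162 156 143 128 114  97  72  53  51  51  48]
 [153 159 161 155 142 127 107  87  78  70  59  49  45  45  44]
 [146 147 139 118  98  85  75  78 102 103  73  51  44  42  41]
 [121 109  95  79  69  67  67 100 154 152  93  53  48  48  48]
 [ 91  81  72  70  78  84  83 107 141 131  79  48  49  52  56]
 [ 82  77  71  78 108 125 114 114 115  88  56  41  45  49  57]
 [ 80  76  69  78 114 137 127 108  91  64  49  47  50  52  55]
 [ 71  65  56  64 104 139 139 110  78  63  62  67  68  64  58]
 [ 58  57  50  48  82 119 129 106  80  72  72  75  75  71  62]
 [ 47  50  44  41  55  83  93  85  77  77  76  77  76  73  66]]
s hole pred [282.  331.4]
[[124 123 123 124 124 126 125 125 125 124 129 141 145 124  84]
 [124 124 125 126 124 125 125 125 124 1
[... 1825 characters left out ...]
68 151 104]
 [ 91  79  87  71  71 142 188 191 186 151  85  74 102  88  86]
 [ 74  63  59  60  58  86 125 147 136 105  67  54  75  84  86]
 [ 82  59  54  60  57  61  67  79  75  63  55  69  91  87 129]
 [ 81  58  48  56  56  58  53  55  54  52  63 101  86 111 126]
 [ 63  57  52  56  50  51  49  57  50  59  96  90  98 133 106]
 [ 68  56  58  54  55  52  54  52  57  82  92  87 132 118  81]
 [ 60  56  52  53  53  49  58  52  69  97  83 113 138  92  74]
 [ 63  56  57  48  56  54  52  60  93  85  87 143 114  76  72]
 [ 60  54  54  55  55  52  54  67  94  83 108 145  92  71  72]
 [ 57  53  53  56  51  50  56  76  79  86 137 123  78  76  71]]
t pin top pred [364.2 235.5]
t pin top pred [395.7 203.1]
```

Holes match the prediction to within about 1 mm of the pins. Lowering gently to feel for the pins.

Request:
arm_command:
  commands:
    - [[0, 0, -4], 0, 1]
    - [[0, 0, -4], 0, 1]
    - [[0, 0, -2], 0, 1]
    - [[0, 0, -1.5], 0, 1]
    - [[0, 0, -1.5], 0, 1]
    - [[0, 0, -1.5], 0, 1]
    - [[0, 0, 0], 0, 1]

```text
clock: 24.55
position: [0.4471, -0.2813, 0.1041]
tool_rot: [-3.141, -0.0, 1.755]
force: [0.4, 0.2, -2.5]
grip_width: 0.0581
finger_force: 86.7
```

Request:
arm_command:
  commands:
    - [[0, 0, -1.5], 0, 1]
    - [[0, 0, -1.5], 0, 1]
    - [[0, 0, -1], 0, 1]
    - [[0, 0, 0], 0, 1]

```text
clock: 24.95
position: [0.447, -0.2813, 0.1001]
tool_rot: [-3.141, -0.0, 1.755]
force: [-0.3, 0.2, -1.4]
grip_width: 0.0578
finger_force: 86.7
```

Pins are entering freely. Pressing on past the rollers.

Request:
arm_command:
  commands:
    - [[0, 0, -1], 0, 1]
    - [[0, 0, -1], 0, 1]
    - [[0, 0, -1], 0, 1]
    - [[0, 0, 0], 0, 1]

```text
clock: 25.35
position: [0.4475, -0.2813, 0.0976]
tool_rot: [3.141, 0.001, 1.755]
force: [-0.5, 0.0, 6.1]
grip_width: 0.0582
finger_force: 87.7
```

Request:
arm_command:
  commands:
    - [[0, 0, -1], 0, 1]
    - [[0, 0, -1], 0, 1]
    - [[0, 0, -1], 0, 1]
    - [[0, 0, -1], 0, 1]
    - [[0, 0, 0], 0, 1]

```text
clock: 25.85
position: [0.447, -0.2813, 0.093]
tool_rot: [-3.141, -0.0, 1.755]
force: [0.6, -1.2, -2.7]
grip_width: 0.0584
finger_force: 86.7
```

Request:
arm_command:
  commands:
    - [[0, 0, -1.5], 0, 1]
    - [[0, 0, -1.5], 0, 1]
    - [[0, 0, -1.5], 0, 1]
    - [[0, 0, -1.5], 0, 1]
    - [[0, 0, -1.5], 0, 1]
    - [[0, 0, -1], 0, 1]
    - [[0, 0, -1], 0, 1]
    - [[0, 0, 0], 0, 1]

```text
clock: 26.65
position: [0.4471, -0.2812, 0.0836]
tool_rot: [-3.141, -0.0, 1.755]
force: [1.2, 0.5, -4.3]
grip_width: 0.0584
finger_force: 87.4
```

Request:
arm_command:
  commands:
    - [[0, 0, -1], 0, 1]
    - [[0, 0, -1], 0, 1]
    - [[0, 0, -1], 0, 1]
    - [[0, 0, 0], 0, 1]

```text
clock: 27.05
position: [0.4471, -0.2813, 0.0826]
tool_rot: [-3.141, 0.001, 1.755]
force: [-12.7, 7.9, 42.1]
grip_width: 0.058
finger_force: 92.8
```

Flush on the deck (underside about 0.070). I'll relax the press, open slightly and rise.

Request:
arm_command:
  commands:
    - [[0, 0, 1], 0, 1]
    - [[0, 0, 0.7], 0, 0]
    - [[0, 0, 0], 0, -0.42]
    - [[0, 0, 0], 0, -0.5]
    - [[0, 0, 0], 0, -0.5]
  newtons: 30

```text
clock: 27.55
position: [0.4471, -0.2813, 0.0824]
tool_rot: [-3.141, -0.0, 1.755]
force: [0.3, -0.4, -0.3]
grip_width: 0.0638
finger_force: 0.0
```

Request:
arm_command:
  commands:
    - [[0, 0, 3], 0, -0.5]
    - [[0, 0, 5], 0, -0.5]
    - [[0, 0, 10], 0, -0.5]
    - [[0, 0, 15], 0, -0.5]
    - [[0, 0, 30], 0, -0.5]
    - [[0, 0, 40], 0, -0.5]
    - [[0, 0, 40], 0, -0.5]
    - [[0, 40, 30], 0, -0.5]
    - [[0, 45, 0], 0, -0.5]
    - [[0, 45, 0], 0, -0.5]
    - [[0, 45, 0], 0, -0.5]
    - [[0, 45, 0], 0, -0.5]
    - [[0, 45, 0], 0, -0.5]
    - [[0, 0, 0], 0, -0.5]
    - [[0, 0, 0], 0, -0.5]

```text
clock: 29.05
position: [0.4471, -0.0156, 0.2562]
tool_rot: [3.141, 0.001, 1.757]
force: [-0.2, -0.8, 0.1]
grip_width: 0.0641
finger_force: 0.0
```

```bash
python3 - <<'E'
from h import *
o=bot.observe();print(o["position"],o["force"],o["qd"].round(3))
s=grab_frame("side");t=grab_frame("top")
for n,f in(("s",s),("t",t)):
    hsv=cv2.cvtColor(f["image"],cv2.COLOR_RGB2HSV); m=((hsv[...,0]>100)&(hsv[...,0]<125)&(hsv[...,1]>120)).astype(np.uint8)
    k,l,st,ce=cv2.connectedComponentsWithStats(m); q=proj(f,[.447,-.2813,.078])[0]
    i=min((i for i in range(1,k) if st[i,4]>200),key=lambda i:np.hypot(*(ce[i]-q)))
    c=cv2.convexHull(np.argwhere(l==i)[:,::-1].astype(np.int32)); print(n,st[i],cv2.approxPolyDP(c,2,True).reshape(-1,2).tolist())
    print(proj(f,place([.447,-.2813,1.755],[(x,y,78) for x,y in((60,45),(60,-45),(-60,-45),(-60,45))])).round(1).tolist())
E
```

```text
[ 0.44709419 -0.01556767  0.25616705] [-0.20989672 -0.77025159  0.12581449] [ 0.033  0.008  0.024  0.001  0.004 -0.002  0.01 ]
s [ 228  294   62   67 1904] [[289, 343], [249, 360], [228, 308], [265, 294]]
[[226.4, 307.7], [265.6, 292.4], [290.6, 342.8], [248.7, 361.1]]
t [360 198  46  40 873] [[405, 231], [377, 237], [360, 205], [397, 198]]
[[357.9, 242.5], [349.7, 206.4], [397.1, 196.3], [405.5, 232.3]]
```

The hull in the side view matches the home pose within about 1 px, so the cover is flush and level. Handing in.

```bash
python3 -c "
from workcell import ticket
print(ticket.job_done())"
```

```text
the job is handed in; nothing more can be done
None
```

The cover was laid on the orange rest grip-up, let go, and regripped; it is now pressed flush on the heater's pins past both rollers and let go. I handed the job in at about 29 s, with no verdict returned. One slip on the way: levelling it on the table I lost the grip from a few mm up or less, so I picked it up again by the white grip from there.

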